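# Clip the blower contactor onto its rail

### The job

Fit the wide loose contactor to the rail of the forge blower's control plate: tilt it and hook its fixed lip under the rail edge farther from the robot, rock it down until the sprung foot clicks under the near edge and it sits flat, then slide it along the rail until it stands against the block of terminals. Do it by feel and gently, without forcing the contactor on the rail or ramming the terminals, and leave the spare module, the end bracket, the screwdriver and the hammer where they lie.

Things in the scene. Friction and masses are not known exactly. Their poses are not given: they have to be found in the camera images.
- panel: Flat grey mounting plate lying on the bench, 250 mm (x) by 360 mm (y), 3 mm thick; origin under its centre. It carries the rail along its middle (y) and two slotted wiring ducts, 26 mm wide and up to 34 mm above the bench, centred at x = +-104 mm.
- rail: Bare metal top-hat rail, 35 mm wide (x), 330 long (y), 15 high, of 2.3 mm sheet, fixed on the plate. Origin: centre of its underside, 3 mm above the bench. x points across it, away from the robot; y along it. Its flat edges (x = +-17.5 mm, top z = 15, underside z = 12.7) overhang the webs by 5 mm; between the webs it is an open channel. Slippery (friction about 0.1).
- contactor: The grey module to fit, standing loose on the bench: 86 mm long (x +-43), 36 wide (y +-18, flat sides from z = 12 up), 72 high, 0.2 to 0.33 kg. Origin: centre of its underside. +x: hook end; -x: foot end, with a black tab 6 mm out at the bottom. Shoulders at z = 55 with four screws each; between them a nose (x +-22.5) rises to z = 72, with a black window.
- seat (a point): Middle of the seat beneath the contactor: contactor x = y = 0, z = 10 mm. The seat (x -17 to 12.5) rests on the rail's top when fitted, the underside then 5 mm above the plate. The gap for the rail is open along y and ends in a wall at x = 18 (hook end) and x = -18.5 (foot end); from x = 12.5 to the wall, over the lip, its roof is at z = 12.
- lip_tip (a point): Tip of the contactor's fixed lip, at its upper edge: contactor x = 14, y = 0, z = 7 mm. The lip is 3 mm thick, as wide as the module, and reaches 4 mm in from the wall at x = 18. Tilted 20 to 25 degrees, foot end up, it passes under the rail's edge with about 1 mm to spare.
- shoulder (a point): Middle of the top of the contactor's foot-end shoulder (contactor x = -33, y = 0, z = 55 mm), a flat 20 by 36 mm: a good place to press while rocking it down.
- foot_tip (a point): Tip of the contactor's sprung foot, at its upper edge: contactor x = -14.5, y = 0, z = 7 mm with the foot out; moves with the foot. Below it the foot slopes back as a 60 degree ramp, 30 mm wide, down to z = 0.
- contactor_foot (a joint): Travel of the sprung foot in m: 0 fully out, to 0.005 pushed back towards -x. Its spring gives 2 N, plus 1 N per mm. From about 14 degrees of tilt its ramp rides over the near edge (5 to 12 N down on the shoulder); its blunt tip then drags, or hangs, on the edge with little force, and springs out below it (the click) only at about 3 degrees: keep on until flat.
- terminals: Block of ten thin grey terminals clamped on the rail near one end of it, at the left or the right: 48 mm across the rail, 60 mm along it (y +-30), 50 mm high from its origin. Origin: its middle, 5 mm above the plate; axes as the rail's. The contactor stands against it when their origins are 48 mm apart along y.
- breakers: Row of three breakers with toggles already on the rail, near the end opposite the terminals: 86 mm across the rail, 54 mm along it (y +-27), 72 mm high from its origin, 5 mm above the plate. Axes as the rail's; they too have the foot to -x.
- spare: Spare single breaker, loose: like the contactor but 18 mm wide, with a toggle on top. Not wanted. Origin: centre of its underside.
- bracket: Loose grey end bracket, 44 x 10 x 30 mm. Not wanted. Origin: centre of its underside.
- screwdriver: Screwdriver with a black handle, 200 mm long, lying on the bench. Not needed. Origin: its middle, at the bench.
- hammer: Smith's hammer, 260 mm long, lying on the bench. Not needed. Origin: middle of its length, at the bench.
There are look-alikes about, which are no part of the job. What is shaped like the contactor but turquoise or yellow is not meant.

How it is judged:
By the outcome, as a careful person would: the job done as asked, in the order asked, and still so for the second after the job is handed in, with the robot touching nothing.
It also fails if it takes over 72 s, if anything falls off the work surface, if the arm or the gripper's body presses on something with over 40 N, if the wrist force passes 120 N, or if a joint passes its speed limit or range.

### The arm

A 6-joint arm with a two-finger parallel gripper is mounted at the origin on the work surface. World frame = base frame: x ahead of the robot, y to its left, z up, the work surface at z = 0. Lengths are in mm, angles in rad, forces in N, time in s.
With the tool pointing down it reaches from about 250 to 850 mm from the base axis. Payload 12.5 kg.
Tool frame: the origin (TCP) lies at the very end of the fingers, on their centre line; the grasp point (between the pads) lies 19 mm behind it (hold_point_z is the z of the grasp point in the tool frame, in mm); z points along the fingers, x is the direction in which the jaws open and shut, and the axes are right-handed (so a half turn about z gives the same grasp; the last joint's range is limited). The gripper opens to 93 mm and grips with 3 to 60 N. Pads are 15 mm wide; open, the fingers measure 128 mm over their backs; the gripper's body (75 mm by 188 mm) begins 65 mm behind the grasp point.
Start: joints at [-1.326, 0.351, 1.652, -0, 1.139, -0.085], TCP at [178.138, -520.337, 218.633] pointing down, gripper open.
Joint ranges: [-2.75, 2.75], [-0.79, 2.1], [0.01, 2.65], [-1.57, 4.71], [0.07, 3.14], [-2.87, 2.87]. Speed limits (rad/s): [2.22, 2.22, 2.79, 3.14, 3.14, 3.14].

### API

Orientations are given as a unit quaternion [w, x, y, z].
In Python, from bench import sense, grab_frame, sign_off, recognise, cut_out, hold_point_z gives the robot as it stands.
- The arm moves only by the tool step_arm, never from a script. Its argument "rows" is text: rows parted by semicolons, each of 7 numbers parted by spaces: the shift along the tool's x, y, z in units of 0.2 m (1.0 is 0.2 m), then the turn, a rotation vector about the tool's x, y, z in units of 90 degrees (1.0 is 90 degrees), then the closure, from -1 (fully open) to 1 (shut). In form: tx ty tz wx wy wz hand; .... A call has 1 to 5 rows; each row is the pose to reach, as a shift and turn from the pose commanded when the call began, along the tool's axes at that moment; what a row does not reach only later rows make up. A row lasts 1/12 s, in which the tool goes at most 41.7 mm and 7.16 degrees, less where a joint would pass 70% of its speed; a pose out of reach is approached as far as the arm can. A call with a number of a shift or a turn outside -1 to 1 is refused whole. A call with a gripper value outside its range is refused whole. The fingers move at their own pace and stop on an object; "force" is the grip in N (left out, the last holds). Time passes only in rows, so rows that repeat a pose let the fingers close. It gives the time, the measured TCP pose, the force and the opening at its end, in the units of the state.
- sense(): the state, without advancing time (a new reading comes with each control period).
- grab_frame(name): name is "side" or "top" or "wrist"; returns a dict with "pixels" (400x640x3 uint8, red, green, blue), "z_map" (400x640 float32, mm along the optical axis (not along the pixel's ray), 0 where there is no reading), "intrinsics" (3x3 intrinsics, pixels), "rvec" (rotation vector, rad) and "tvec" (3), from world to camera coordinates, as OpenCV has them; the wrist camera has in their place "T_tool_cam" (4x4, takes a point from camera to tool coordinates, whose origin is the TCP and whose axes are the tool frame's). Camera axes: x right, y down, z forward; pixel columns grow to the right and rows downward; lengths in mm; the calibration is good to about 2 mm. A picture is of the moment at which its call begins: read the wrist's pose just before it.
- sign_off(): hands the job in, once; it reports no verdict.
Trained networks look in the newest picture that a camera, given by its name, has taken for a name from the list of things; names that differ only in an ending like _2 or _b are one class to them, and where a whole thing is asked for, a point or a joint stands for the part that bears it (a point fixed in the world has none). Each returns a list of dicts, best first, with "conf" (0 to 1); they miss things now and then, are a little off and sometimes report something else, mostly with a low value. They report only what shows in the picture. A call takes as long as a camera call. They do not tell look-alikes from the thing itself.
- recognise(query, camera): "centre" ([column, row] in pixels, amid what is visible of it).
- cut_out(query, camera): "mask" (400x640 bool, what is visible of it) and "centre" ([column, row] in pixels, amid what is visible of it).
The state is a dict: "time": time; "qpos": joint angles; "joint_velocities": joint speeds; "tau": joint torques, N m; "tcp_pos": TCP position; "tcp_rot": TCP orientation; "force": force on the tool from outside, world axes, zero at the start; "ft_torque": the same for the moment, N m; "gripper_width": finger opening in mm.
Only numpy, scipy, OpenCV 4.12 (cv2) and the standard library are available. Lean on these libraries where they do the work, as an engineer would, in place of code of your own. Each camera call takes 0.05 s, during which the arm holds its last target. There are 200 camera calls.

## Working session

There is one attempt and no reset: what is moved stays moved. The work goes in short steps, Python scripts to look and compute and a tool call to move; the robot and the scene stay as the last step left them, time stands still between calls to the robot, and variables do not carry over. Pictures are saved under pics/ and viewed, about 8 in all and at most 12, crops included, and the job is handed in when it is done.

Besides the shell and the picture viewer there is one more tool, called after ">>>" as a command line: name --argument value ..., lists and objects as JSON in quotes. step_arm: Moves the arm, as the interface text tells. Its arguments: {"type":"object","properties":{"rows":{"type":"string"},"force":{"type":"number"}},"required":["rows"]}

```bash
mkdir -p pics; ls
cat > h.py <<'E'
import numpy as np, cv2
from scipy.spatial.transform import Rotation as R
from bench import *
def cam(name):
    s=sense(); f=grab_frame(name)
    K=np.array(f['intrinsics'])
    if 'T_tool_cam' in f:
        q=s['tcp_rot']; T=np.eye(4); T[:3,:3]=R.from_quat([q[1],q[2],q[3],q[0]]).as_matrix(); T[:3,3]=s['tcp_pos']
        M=T@np.array(f['T_tool_cam'])
    else:
        A=np.eye(4); A[:3,:3]=cv2.Rodrigues(np.array(f['rvec'],float))[0]; A[:3,3]=np.array(f['tvec']).ravel(); M=np.linalg.inv(A)
    z=f['z_map']; v,u=np.mgrid[:400,:640]
    P=np.stack([(u-K[0,2])/K[0,0]*z,(v-K[1,2])/K[1,1]*z,z],-1)
    W=P@M[:3,:3].T+M[:3,3]; W[z==0]=np.nan
    return f['pixels'],W,K,M
def save(n,im): cv2.imwrite(f'pics/{n}.png',im[...,::-1])
E
python3 - <<'E'
from h import *
print({k:np.round(v,3) for k,v in sense().items()},hold_point_z)
ims=[]
for c in ['side','top']:
    im,W,K,M=cam(c); save(c,im); np.savez(f'{c}.npz',W=W,im=im)
    print(c,'cam at',M[:3,3].round())
    for q in ['contactor','rail','terminals','breakers','spare','bracket','screwdriver','hammer','panel']:
        for d in cut_out(q,c)[:4]:
            m=d['mask']; p=W[m]; p=p[~np.isnan(p[:,0])]
            print(q,round(d['conf'],2),np.round(d['centre']),m.sum(),np.nanpercentile(p,[2,50,98],axis=0).round().tolist() if len(p) else '', im[m].mean(0).round())
E
```

```text
pics
{'time': np.float64(0.0), 'qpos': array([-1.326,  0.351,  1.652, -0.   ,  1.139, -0.085]), 'joint_velocities': array([-0.001, -0.   , -0.   , -0.001,  0.   ,  0.001]), 'tau': array([-2.0000e-03, -4.9733e+01, -2.8526e+01,  7.0000e-02,  2.6000e-02,
       -0.0000e+00]), 'tcp_pos': array([ 178.063, -519.999,  218.093]), 'tcp_rot': array([-0.   ,  0.814, -0.581, -0.   ]), 'force': array([ 0.463, -0.025, -0.157]), 'ft_torque': array([-0.024,  0.058, -0.013]), 'gripper_width': np.float64(92.706)} -18.8
side cam at [-207.  736.  753.]
contactor 0.91 [164. 226.] 925 [[706.0, 310.0, 5.0], [725.0, 360.0, 48.0], [752.0, 396.0, 74.0]] [ 37. 138. 129.]
contactor 0.88 [239. 339.] 1477 [[285.0, 412.0, 0.0], [313.0, 439.0, 54.0], [369.0, 450.0, 73.0]] [237. 223.  34.]
contactor 0.87 [224. 238.] 723 [[563.0, 239.0, -0.0], [585.0, 280.0, 52.0], [642.0, 299.0, 74.0]] [101.  97.  94.]
contactor 0.59 [313. 309.] 1470 [[242.0, 244.0, 3.0], [269.0, 287.0, 52.0], [306.0, 322.0, 73.0]] [243. 231.  36.]
rail 0.78 [314. 194.] 579 [[569.0, -144.0, 2.0], [605.0, -54.0, 12.0], [649.0, 100.0, 19.0]] [194. 189
[... 1702 characters left out ...]
77.0]] [119. 116. 118.]
terminals 0.64 [370. 178.] 374 [[540.0, -205.0, 14.0], [563.0, -175.0, 54.0], [594.0, -146.0, 62.0]] [145. 142. 143.]
spare 0.8 [206. 221.] 312 [[393.0, 287.0, 0.0], [432.0, 306.0, 55.0], [471.0, 333.0, 79.0]] [134. 129. 130.]
bracket 0.59 [161. 187.] 98 [[514.0, 449.0, -3.0], [537.0, 454.0, 26.0], [558.0, 473.0, 36.0]] [119. 110. 109.]
screwdriver 0.8 [270. 247.] 372 [[248.0, 86.0, -2.0], [360.0, 120.0, 21.0], [414.0, 178.0, 32.0]] [84. 79. 81.]
hammer 0.59 [456. 183.] 885 [[408.0, -478.0, 6.0], [546.0, -443.0, 23.0], [652.0, -384.0, 31.0]] [190. 147. 109.]
panel 0.85 [332. 170.] 8243 [[459.0, -232.0, -4.0], [592.0, -62.0, 5.0], [724.0, 119.0, 38.0]] [168. 169. 167.]
```

Run:
```python
import cv2,numpy as np
a=cv2.imread('pics/top.png')[80:300,130:500]
b=cv2.imread('pics/side.png')[120:380,120:480]
b=cv2.resize(b,(740,int(260*740/360)))[:300] if 0 else cv2.resize(b,None,fx=1.0,fy=1.0)
A=cv2.resize(a,(555,330)); B=cv2.resize(b,(374,270))
cv2.imwrite('pics/a1.png',cv2.vconcat([A,cv2.copyMakeBorder(B,0,0,0,555-374,cv2.BORDER_CONSTANT)]))
```

```text
(no output)
```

View pics/a1.png

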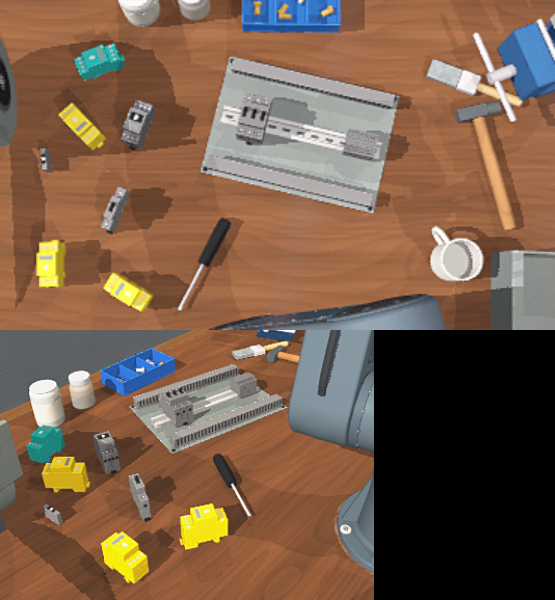

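The grey contactor stands at top-crop (137,125), world about (600,268). The breakers are at the left of the rail and the terminals at the right. The turquoise and yellow modules are look-alikes.

```bash
cat >> h.py <<'E'
def pose():
    s=sense(); q=s['tcp_rot']; return np.array(s['tcp_pos']),R.from_quat([q[1],q[2],q[3],q[0]]),s
def Rt(yaw,tilt=0):
    """tool x = -module y, tool y = -module x, z down, at module yaw (deg); tilt about module y, foot (-x) up"""
    m=R.from_euler('z',yaw,degrees=True)*R.from_euler('y',tilt,degrees=True)
    return m*R.from_matrix(np.array([[0,-1,0],[-1,0,0],[0,0,-1]]).T)
def go(t,Rw):
    p,r,s=pose(); d=r.inv().apply(np.array(t)-p)/200; w=(r.inv()*Rw).as_rotvec()/(np.pi/2)
    print('row',d.round(4),w.round(4),'mm',np.linalg.norm(d*200).round(1),'deg',(np.linalg.norm(w)*90).round(1))
E
python3 - <<'E'
from h import *
W=np.load('top.npz')['W']; 
for c,z0,z1,xr,yr in [('top',27,45,(430,760),(-260,150))]:
    m=(W[...,2]>z0)&(W[...,2]<z1)&(W[...,0]>xr[0])&(W[...,0]<xr[1])&(W[...,1]>yr[0])&(W[...,1]<yr[1])
    n,l,st,_=cv2.connectedComponentsWithStats(m.astype(np.uint8))
    for i in range(1,n):
        if st[i,4]>150:
            r=cv2.minAreaRect(W[l==i][:,:2].astype(np.float32)); print(r,st[i,4])
T=np.load('top.npz'); W=T['W']
for n,(x,y) in dict(con=(605,268),term=(566,-175),brk=(620,50)).items():
    m=(W[...,2]>50)&(np.abs(W[...,0]-x)<55)&(np.abs(W[...,1]-y)<50)
    print(n,cv2.minAreaRect(W[m][:,:2].astype(np.float32)),m.sum())
go([540,-60,400],Rt(-13)); go([530,270,400],Rt(-24))
E
```

```text
((696.866455078125, -82.31327819824219), (334.57568359375, 28.91297721862793), 76.6932144165039) 925
((494.7377014160156, -34.6805419921875), (336.0770568847656, 27.65123176574707), 77.01415252685547) 963
con ((606.8251953125, 268.5467834472656), (36.976837158203125, 86.7796630859375), 69.30693054199219) 364
term ((567.7152099609375, -176.68099975585938), (59.84046173095703, 48.361690521240234), 75.66893005371094) 283
brk ((618.0219116210938, 36.41114807128906), (54.133785247802734, 87.03055572509766), 76.44249725341797) 543
row [-1.5917 -2.4571 -0.9067] [-0.     -0.      0.3544] mm 613.0 deg 31.9
row [-3.169  -2.9442 -0.9068] [-0.     -0.      0.4766] mm 883.9 deg 42.9
```

>>> step_arm --rows "-.52 -.8 -.3 0 0 0 -1;-.52 -.8 -.3 0 0 0 -1;-.52 -.8 -.3 0 0 0 -1;-.52 -.8 -.3 0 0 0 -1;-.52 -.8 -.3 0 0 0 -1"

```text
time: 1.42
tcp_pos: [297.0, -368.1, 279.6]
tcp_rot: [0.0, 0.814, -0.581, 0.0]
force: [0.1, -0.3, 0.0]
gripper_width: 92.9
```

>>> step_arm --rows "-.52 -.8 -.3 0 0 0 -1;-.52 -.8 -.3 0 0 0 -1;-.52 -.8 -.3 0 0 0 -1;-.52 -.8 -.3 0 0 0 -1;-.52 -.8 -.3 0 0 0 -1"

```text
time: 1.83
tcp_pos: [414.7, -217.7, 339.8]
tcp_rot: [-0.0, 0.814, -0.581, 0.001]
force: [0.3, -0.4, 0.3]
gripper_width: 93.1
```

>>> step_arm --rows "-.55 -.86 -.31 0 0 .35 -1;-.55 -.86 -.31 0 0 .35 -1;-.55 -.86 -.31 0 0 .35 -1;-.55 -.86 -.31 0 0 .35 -1;-.55 -.86 -.31 0 0 .35 -1"

```text
time: 2.25
tcp_pos: [527.9, -75.6, 394.7]
tcp_rot: [-0.0, -0.623, 0.782, -0.0]
force: [1.4, -1.0, 0.4]
gripper_width: 93.1
```

Run:
```python
from h import *
im,W,K,M=cam('wrist'); save('w1',im); np.savez('w1.npz',W=W,im=im)
p,r,s=pose(); print(p,s['time'],M.round(2))
for n,(x,y,z) in dict(term=(566,-175,50),brk=(620,36,55)).items():
    m=(W[...,2]>z)&(W[...,2]<85)&(np.abs(W[...,0]-x)<60)&(np.abs(W[...,1]-y)<50)
    if m.sum()>50: print(n,cv2.minAreaRect(W[m][:,:2].astype(np.float32)),m.sum(),np.percentile(W[m][:,2],[50,90]))
go([540,-60,400],Rt(-13.2)); go([535,285,330],Rt(-20.7))
```

```text
[531.373672   -71.09325891 396.54230597] 2.3 [[-2.3000e-01 -9.4000e-01 -2.5000e-01  5.9445e+02]
 [-9.7000e-01  2.2000e-01  6.0000e-02 -9.1350e+01]
 [ 0.0000e+00  2.5000e-01 -9.7000e-01  5.6063e+02]
 [ 0.0000e+00  0.0000e+00  0.0000e+00  1.0000e+00]]
term ((568.3600463867188, -179.9066925048828), (59.73273468017578, 47.69366455078125), 76.90694427490234) 1106 [54.50663095 58.79384859]
brk ((619.0875244140625, 32.94770812988281), (54.65464782714844, 85.9293212890625), 77.24279022216797) 1932 [77.98451744 80.73486712]
row [-0.064  -0.0291 -0.017 ] [-0.0021  0.0015 -0.0031] mm 14.5 deg 0.4
row [-1.7349  0.3985  0.3355] [-0.002   0.0016  0.0802] mm 362.3 deg 7.2
```

View pics/w1.png

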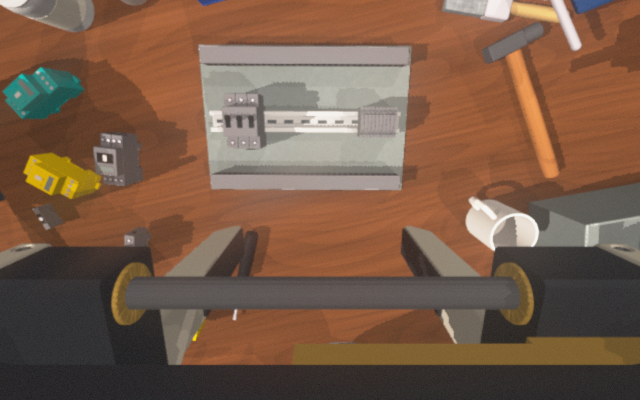

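The wrist view shows the rail with breakers at (243,120), terminals at (378,121), and the contactor at (116,158). I'm moving over the contactor.

>>> step_arm --rows "-.87 .2 .17 0 0 .04 -1;-.87 .2 .17 0 0 .04 -1;-.87 .2 .17 0 0 .04 -1;-.87 .2 .17 0 0 .04 -1;-.87 .2 .17 0 0 .04 -1"

```text
time: 2.72
tcp_pos: [525.4, 105.4, 359.0]
tcp_rot: [-0.0, -0.602, 0.799, 0.001]
force: [0.8, -0.3, -0.3]
gripper_width: 93.0
```

>>> step_arm --rows "-.87 .15 .17 0 0 .04 -1;-.87 .15 .17 0 0 .04 -1;-.87 .15 .17 0 0 .04 -1;-.87 .15 .17 0 0 .04 -1;-.87 .15 .17 0 0 .04 -1"

```text
time: 3.13
tcp_pos: [545.3, 281.2, 324.3]
tcp_rot: [-0.001, -0.576, 0.817, 0.001]
force: [-0.3, 0.1, -0.8]
gripper_width: 93.1
```

>>> step_arm --rows "0 0 0 0 0 0 -1;0 0 0 0 0 0 -1"

```text
time: 3.3
tcp_pos: [545.9, 276.8, 325.8]
tcp_rot: [-0.0, -0.575, 0.818, -0.0]
force: [0.7, 0.1, -0.4]
gripper_width: 92.8
```

```bash
cat >> h.py <<'E'
def rect(W,x,y,z,z1=85,rx=60,ry=60):
    m=(W[...,2]>z)&(W[...,2]<z1)&(np.abs(W[...,0]-x)<rx)&(np.abs(W[...,1]-y)<ry)
    if m.sum()>50: print(cv2.minAreaRect(W[m][:,:2].astype(np.float32)),m.sum(),np.percentile(W[m][:,2],[50,90]))
E
python3 - <<'E'
from h import *
im,W,K,M=cam('wrist'); save('w2',im[:,:]); np.savez('w2.npz',W=W,im=im)
p,r,s=pose(); print(p,s['time'],s['force'])
rect(W,605,268,45); rect(W,605,268,62)
go([607,268,330],Rt(-20.7))
q=(np.array([607,268,40])-M[:3,3])@M[:3,:3]; u=K[:2,:2]@(q[:2]/q[2])+K[:2,2]; print(u)
u0,v0=np.clip((u-[110,90]).astype(int),0,[420,220]); save('w2c',cv2.resize(im[v0:v0+180,u0:u0+220],None,fx=3,fy=3))
E
```

```text
[546.09417809 276.01466803 326.33710712] 3.35 [0.15840978 0.32254921 0.91727735]
((607.49853515625, 266.4750671386719), (35.40129852294922, 84.90489196777344), 70.37297058105469) 1636 [70.93370918 72.77800713]
((607.9197998046875, 266.4533386230469), (35.15996551513672, 43.509727478027344), 70.36673736572266) 898 [72.03993409 73.16193674]
row [-0.0655 -0.3001 -0.0182] [-0.0002 -0.0001  0.0099] mm 61.5 deg 0.9
[312.8134004  124.34332701]
```

View pics/w2c.png

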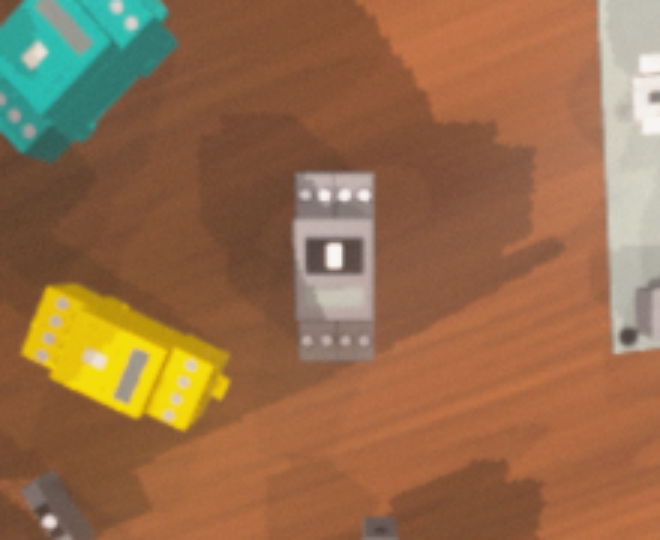

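Run:
```python
from h import *
for f in ['w2','side','top']:
    D=np.load(f+'.npz'); W=D['W'];im=D['im']
    L=R.from_euler('z',19.6,degrees=True).apply((W-np.array([607.5,266.5,0])).reshape(-1,3)).reshape(W.shape)
    for sg in (1,-1):
        m=(sg*L[...,0]>43.5)&(sg*L[...,0]<50)&(abs(L[...,1])<12)
        print(f,sg,m.sum(),np.round(np.sort(L[m][:,2])[-6:],1),im[m].mean(0) if m.sum() else '')
im=np.load('side.npz')['im']; a=cv2.resize(im[205:270,195:260],None,fx=6,fy=6,interpolation=cv2.INTER_CUBIC)
b=np.load('w2.npz')['im'][100:170,280:350]; b=cv2.resize(b,(390,390),interpolation=cv2.INTER_CUBIC)
save('c2',np.clip(np.hstack([a,b]).astype(float)*1.8,0,255).astype(np.uint8))
```

```text
w2 1 30 [0.7 0.9 0.9 1.  1.5 1.5] [121.1  93.6  81.9]
w2 -1 4 [-0.1  1.1  1.3  1.4] [142.5   95.    68.25]
side 1 0 [] 
side -1 44 [32.2 36.1 40.1 40.6 45.5 52.6] [69.13636364 57.13636364 50.68181818]
top 1 3 [-3.1  1.7  1.9] [96.33333333 66.33333333 51.66666667]
top -1 32 [41.2 42.8 44.6 52.5 56.8 57.1] [66.46875 56.09375 52.96875]
```

View pics/c2.png

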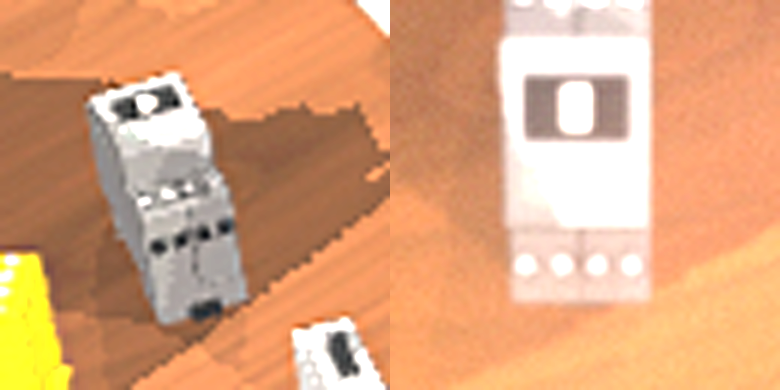

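The black tab shows at the contactor's near end, at (205,310) in the left crop. So the hook points away from the robot and the yaw is about -19.7°.

>>> step_arm --rows "-.06 -.3 0 0 0 .01 -1;-.06 -.3 .2 0 0 .01 -1;-.06 -.3 .5 0 0 .01 -1;-.06 -.3 .7 0 0 .01 -1;-.06 -.3 .9 0 0 .01 -1"

```text
time: 3.77
tcp_pos: [607.1, 265.6, 162.8]
tcp_rot: [0.001, -0.568, 0.823, -0.0]
force: [0.9, 0.5, 0.0]
gripper_width: 93.2
```

>>> step_arm --rows "0 0 .1 0 0 0 -1;0 0 .1 0 0 0 -1;0 0 .1 0 0 0 -1"

```text
time: 4.02
tcp_pos: [606.9, 266.5, 144.4]
tcp_rot: [-0.0, -0.568, 0.823, -0.0]
force: [0.3, -0.2, 1.5]
gripper_width: 93.3
```

Run:
```python
from h import *
im,W,K,M=cam('wrist')
p,r,s=pose(); print(p,s['time'],s['force'],s['qpos'])
rect(W,607,267,45); rect(W,607,267,62)
go([607.5,266.5,26],Rt(-19.7))
```

```text
[607.63960225 267.07960811 145.95532326] 4.0667 [ 0.73474796 -0.04038176 -0.15787962] [ 3.44049015e-01  6.28079465e-01  1.39914347e+00 -1.20360648e-04
  1.11171365e+00  2.27739458e+00]
((608.04052734375, 266.5082092285156), (35.85005187988281, 86.02632904052734), 70.27613067626953) 4054 [71.11994215 72.66017244]
((608.2418823242188, 266.62115478515625), (35.441890716552734, 45.12367630004883), 70.0408935546875) 2356 [71.9866835  72.91135225]
row [0.0039 0.0009 0.5998] [-0.0013  0.001  -0.0119] mm 120.0 deg 1.1
```

>>> step_arm --rows "0 0 .2 0 0 -.01 -1;0 0 .4 0 0 -.01 -1;0 0 .55 0 0 -.01 -1;0 0 .6 0 0 -.01 -1;0 0 .6 0 0 -.01 -1"

```text
time: 4.48
tcp_pos: [606.6, 267.5, 23.6]
tcp_rot: [-0.0, -0.575, 0.818, 0.0]
force: [0.5, -0.6, 0.5]
gripper_width: 92.9
```

>>> step_arm --rows "0 0 0 0 0 0 1;0 0 0 0 0 0 1;0 0 0 0 0 0 1;0 0 0 0 0 0 1;0 0 0 0 0 0 1" --force 30

```text
time: 4.9
tcp_pos: [607.0, 268.0, 24.9]
tcp_rot: [0.001, -0.575, 0.818, -0.0]
force: [0.3, -0.1, 0.4]
gripper_width: 64.8
```

>>> step_arm --rows "0 0 0 0 0 0 1;0 0 0 0 0 0 1;0 0 0 0 0 0 1;0 0 0 0 0 0 1;0 0 0 0 0 0 1"

```text
time: 5.32
tcp_pos: [606.5, 267.9, 23.6]
tcp_rot: [-0.0, -0.575, 0.818, 0.0]
force: [0.7, -0.3, 0.5]
gripper_width: 35.6
```

>>> step_arm --rows "0 0 -.1 0 0 0 1;0 0 -.3 0 0 0 1;0 0 -.5 0 0 0 1;0 0 -.7 0 0 0 1;0 0 -.9 0 0 0 1"

```text
time: 5.73
tcp_pos: [606.0, 267.7, 205.2]
tcp_rot: [-0.0, -0.575, 0.818, 0.0]
force: [0.3, -0.0, -2.2]
gripper_width: 35.8
```

Run:
```python
from h import *
p,r,s=pose(); print(p,s['time'],s['force'],s['gripper_width'])
go([490,-46,210],Rt(-13.1))
```

```text
[605.97409287 267.67378787 205.21627786] 5.7333 [ 0.31928594 -0.04319097 -2.21382971] 35.800479806020505
row [ 1.6721  0.0143 -0.0229] [ 0.0004 -0.0003 -0.0745] mm 334.5 deg 6.7
```

>>> step_arm --rows ".2 0 0 0 0 0 1;.4 0 0 0 0 0 1;.6 0 0 0 0 0 1;.8 0 0 0 0 0 1;.9 0 0 0 0 0 1"

```text
time: 6.15
tcp_pos: [543.7, 95.4, 203.4]
tcp_rot: [-0.001, -0.574, 0.819, 0.0]
force: [0.4, -0.4, -0.9]
gripper_width: 36.0
```

>>> step_arm --rows ".2 0 0 0 0 -.02 1;.4 0 0 0 0 -.04 1;.6 0 0 0 0 -.06 1;.74 0 0 0 0 -.074 1;.77 0 0 0 0 -.074 1"

```text
time: 6.57
tcp_pos: [491.7, -49.5, 203.5]
tcp_rot: [-0.001, -0.621, 0.784, 0.0]
force: [1.0, 0.1, -2.2]
gripper_width: 35.7
```

>>> step_arm --rows "0 0 0 0 0 0 1;0 0 0 0 0 0 1;0 0 0 0 0 0 1"

```text
time: 6.82
tcp_pos: [493.6, -45.5, 203.6]
tcp_rot: [0.0, -0.622, 0.783, 0.0]
force: [0.8, 0.4, -1.9]
gripper_width: 35.9
```

Run:
```python
from h import *
im,W,K,M=cam('wrist'); save('w3',im); np.savez('w3.npz',W=W,im=im)
p,r,s=pose(); print(p,s['time'],s['force'],s['gripper_width'],s['tcp_rot'])
# in tool coordinates, module
T=r.inv().apply((W-p).reshape(-1,3)).reshape(W.shape)
m=(abs(T[...,0])<25)&(abs(T[...,1])<60)&(T[...,2]>-55)&(T[...,2]<40)
print('tool-frame pts',m.sum(),np.percentile(T[m],[1,50,99],axis=0).round(1).tolist())
rect(W,568,-178,50,70); rect(W,619,36,60)
# rail top
u=np.array([-np.sin(np.radians(-13.1)),np.cos(np.radians(-13.1))]);n=np.array([u[1],-u[0]])
d=W[...,:2]-np.array([595.8,-58.5]); a=d@u;b=d@n
for lo in range(-80,60,20):
    m=(a>lo)&(a<lo+20)&(abs(b)<25)&(W[...,2]>14.5)&(W[...,2]<23)
    if m.sum()>10: print(lo,m.sum(),np.percentile(b[m],[1,2,98,99]).round(1),np.median(W[m][:,2]).round(1))
```

```text
[493.62149141 -45.3646749  203.54581773] 6.8667 [-0.60735551 -0.50352274 -2.10651738] 36.06768037977153 [ 6.99247960e-06 -6.21961637e-01  7.83047703e-01  1.26413805e-04]
tool-frame pts 12011 [[-23.7, -45.1, -52.3], [0.6, -20.0, -40.7], [23.6, 39.5, 2.3]]
((568.580078125, -179.58682250976562), (60.325157165527344, 47.67906188964844), 76.88140106201172) 3198 [56.37257084 58.66504552]
((619.0101318359375, 33.381507873535156), (54.62960433959961, 85.63990783691406), 76.64751434326172) 5684 [78.59333108 80.6098768 ]
-80 264 [-16.3 -16.3  17.9  17.9] 18.0
-60 264 [-16.2 -16.2  17.9  18. ] 18.0
-40 252 [-16.2 -16.2  17.9  18. ] 18.0
-20 264 [-16.2 -16.2  18.   18.1] 17.9
0 252 [-16.2 -16.2  18.   18.1] 17.9
20 257 [-16.1 -16.1  18.1  18.2] 17.9
40 253 [-16.1 -16.1  18.1  18.1] 17.9
```

View pics/w3.png

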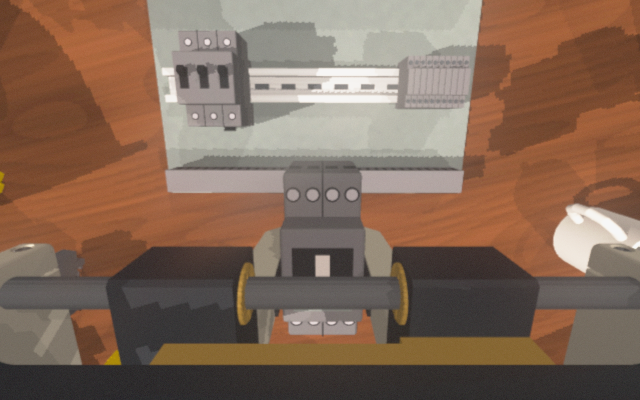

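The near view shows a clear rail stretch between breakers (208,80) and terminals (437,80). The contactor hangs straight in the jaws with its hook end away (322,190). Now I'll measure the in-hand offset.

```bash
cat >> h.py <<'E'
RC=np.array([596.7,-58.7,3.0]); YAW=-13.2   # rail origin
def rail2w(v): return RC+R.from_euler('z',YAW,degrees=True).apply(v)
def w2rail(w): return R.from_euler('z',-YAW,degrees=True).apply(np.asarray(w)-RC)
def tool_for(lx,lz,ly,tilt,off):
    """tool pose so that module point lip tip (14,7) is at rail (lx,lz), tilt deg; off=(module x,z of TCP)"""
    m=R.from_euler('y',tilt,degrees=True)
    v=np.array([lx,ly,lz])+m.apply(np.array([off[0]-14,0,off[1]-7]))
    return rail2w(v),Rt(YAW,tilt)
E
python3 - <<'E'
from h import *
W=np.load('w3.npz')['W']; p,r,s=pose()
T=r.inv().apply((W-p).reshape(-1,3)).reshape(W.shape)
for c,lo,hi in [('nose',-52,-43),('shoulder',-36,-26),('face',-26,5)]:
    m=(abs(T[...,0])<16)&(abs(T[...,1])<60)&(T[...,2]>lo)&(T[...,2]<hi)
    print(c,m.sum(),np.percentile(T[m],[.5,5,50,95,99.5],axis=0).round(1).tolist())
m=(abs(T[...,0])<10)&(T[...,1]<-26)&(T[...,1]>-42)&(T[...,2]>-36)&(T[...,2]<-26);print('sh z',np.median(T[m][:,2]))
m=(abs(T[...,0])<10)&(abs(T[...,1])<60)&(T[...,2]<-43)&(T[...,2]>-52);print('nose z',np.median(T[m][:,2]))
E
```

```text
nose 4772 [[-15.8, -24.6, -50.1], [-14.4, -24.2, -49.5], [0.1, -12.3, -48.4], [14.4, 18.2, -46.7], [15.9, 20.1, -43.4]]
shoulder 4159 [[-15.8, -44.9, -35.6], [-14.3, -44.2, -32.8], [0.1, -31.8, -31.4], [14.4, 38.5, -30.1], [15.8, 40.6, -26.6]]
face 587 [[-15.7, -45.3, -25.9], [-14.2, -45.2, -24.8], [0.1, -44.8, -14.1], [14.4, -44.6, 4.0], [15.8, -44.5, 4.8]]
sh z -31.47050743784659
nose z -48.491974180574694
```

Run:
```python
from h import *
off=(-1.7,23.5)
for a in [(26,60),(24,13)]:
    t,Rw=tool_for(a[0],a[1],-13,22,off); print(t.round(1)); go(t,Rw)
# row from pre to down, expressed in final tool axes
t0,R0=tool_for(26,60,-13,22,off)
for b in [(24,12.2),(14,12.2),(-1,0)]:
    t1,_=tool_for(*b,-13,22,off); print(b,(R0.inv().apply(t1-t0)/200).round(4))
print('rail -x unit mm in tool',(R0.inv().apply(rail2w([-1,0,0])-RC)/200).round(5),'z',(R0.inv().apply([0,0,1])/200).round(5))
```

```text
[610.9 -75.4  84.2]
row [ 0.0136 -0.6052  0.5967] [-2.443e-01 -1.000e-04  1.300e-03] mm 170.0 deg 22.0
[608.9 -74.9  37.2]
row [ 0.0136 -0.5953  0.8317] [-2.443e-01 -1.000e-04  1.300e-03] mm 204.6 deg 22.0
(24, 12.2) [-0.     -0.0803  0.2253]
(14, 12.2) [-0.     -0.0339  0.2441]
(-1, 0) [-0.      0.0128  0.3287]
rail -x unit mm in tool [0.      0.00464 0.00187] z [ 0.       0.00187 -0.00464]
```

>>> step_arm --rows ".01 -.15 .1 -.06 0 0 1;.01 -.3 .2 -.12 0 0 1;.01 -.45 .35 -.18 0 0 1;.01 -.6 .5 -.24 0 0 1;.014 -.605 .597 -.244 0 .001 1"

```text
time: 7.28
tcp_pos: [613.7, -76.3, 78.6]
tcp_rot: [-0.121, -0.609, 0.769, 0.152]
force: [0.2, -0.4, -2.3]
gripper_width: 35.7
```

>>> step_arm --rows "0 0 0 0 0 0 1;0 0 0 0 0 0 1;0 0 0 0 0 0 1"

```text
time: 7.53
tcp_pos: [610.8, -75.8, 85.9]
tcp_rot: [-0.118, -0.61, 0.769, 0.148]
force: [0.9, 0.1, -1.7]
gripper_width: 35.9
```

```bash
cat >> h.py <<'E'
def lip(off=(-1.7,23.5)):
    p,r,s=pose(); m=r*Rt(0).inv(); l=w2rail(p+m.apply([14-off[0],0,7-off[1]]))
    f=R.from_euler('z',-YAW,degrees=True).apply(s['force'])
    e=(R.from_euler('z',-YAW,degrees=True)*m).as_euler('yxz',degrees=True)
    print('t',round(float(s['time']),2),'lip rail',l.round(2),'tilt/roll/yaw',e.round(2),'F',f.round(1),'M',np.round(s['ft_torque'],2),'w',round(float(s['gripper_width']),1))
E
python3 - <<'E'
from h import *
im,W,K,M=cam('wrist'); lip(); p,r,s=pose()
T=r.inv().apply((W-p).reshape(-1,3)).reshape(W.shape)
for c,lo,hi in [('nose',-52,-43),('face',-26,5)]:
    m=(abs(T[...,0])<16)&(abs(T[...,1])<60)&(T[...,2]>lo)&(T[...,2]<hi)
    print(c,m.sum(),np.percentile(T[m],[.5,5,50,95,99.5],axis=0).round(1).tolist())
go(*tool_for(24,12.2,-13,22,(-1.7,23.5)))
im,W,K,M=cam('side')
b=w2rail(W.reshape(-1,3)).reshape(W.shape)
q=(rail2w(np.array([0,-13,60]))-M[:3,3])@M[:3,:3]; u=(K[:2,:2]@(q[:2]/q[2])+K[:2,2]).astype(int); print(u)
save('s3',cv2.resize(im[u[1]-50:u[1]+50,u[0]-60:u[0]+60],None,fx=5,fy=5,interpolation=cv2.INTER_CUBIC))
E
```

```text
t 7.58 lip rail [ 26.32 -13.63  62.59] tilt/roll/yaw [ 2.176e+01 -1.000e-02  2.000e-02] F [-0.2  0.7 -3. ] M [-0.   -0.27 -0.02] w 35.8
nose 4691 [[-15.9, -24.9, -48.8], [-14.4, -24.3, -48.1], [0.1, -12.4, -47.0], [14.4, 18.0, -45.7], [15.8, 19.8, -43.3]]
face 588 [[-15.7, -45.6, -25.8], [-14.3, -45.5, -25.1], [0.2, -45.1, -15.4], [14.4, -44.9, 2.0], [15.9, -44.8, 4.9]]
row [-0.0032 -0.083   0.238 ] [-0.0027 -0.0002  0.0001] mm 50.4 deg 0.2
[323 174]
```

View pics/s3.png

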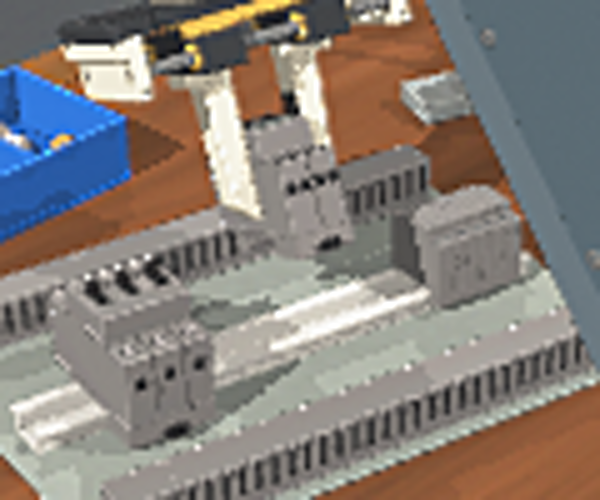

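The side crop shows the tilted contactor (300,200) above the free rail stretch, foot end up. The readings of the TCP are noisy, so I'll measure the rail relative to the module directly in the tool frame.

```bash
cat >> h.py <<'E'
def rel(nf=4,view=None,tilt=None):
    """rail & module in tool frame from wrist camera; prints lip in rail coords"""
    Ts=[];rs=[];ps=[]
    for _ in range(nf):
        p,r,s=pose(); ps.append(p); rs.append(r); f=grab_frame('wrist'); K=np.array(f['intrinsics']); z=f['z_map']; z=np.where(z>0,z,np.nan); v,u=np.mgrid[:400,:640]
        P=np.stack([(u-K[0,2])/K[0,0]*z,(v-K[1,2])/K[1,1]*z,z],-1); Tc=np.array(f['T_tool_cam']); Ts.append(P@Tc[:3,:3].T+Tc[:3,3])
    if view: save(view,f['pixels'])
    T=np.nanmean(Ts,0); r=R.concatenate(rs).mean(); p=np.mean(ps,0)
    md=lambda m,k: np.round(np.median(T[m][:,k]),2)
    g=lambda x,y0,y1,z0,z1:(abs(T[...,0])<x)&(T[...,1]>y0)&(T[...,1]<y1)&(T[...,2]>z0)&(T[...,2]<z1)
    nz=md(g(10,-20,-8,-54,-42),2); sz=md(g(10,-42,-28,-36,-26),2); hy=md(g(12,-48,-41,-24,0),1)
    off=(43+hy, (72+nz+55+sz)/2); print('nose z',nz,'shoulder z',sz,'hook y',hy,'-> off',np.round(off,2))
    w=w2rail(r.apply(T.reshape(-1,3))+p).reshape(T.shape)
    a=w[...,1]; m=(a>-85)&(a<60)&(abs(a+13)>25)&(abs(w[...,0])<24)&(abs(w[...,2]-15)<4)
    c=np.polyfit(w[m][:,1],w[m][:,2],0); zt=np.median(w[m][:,2]); lo,hi=np.percentile(w[m][:,0],[1.5,98.5]); 
    pl=np.linalg.lstsq(np.c_[w[m][:,:2],np.ones(m.sum())],w[m][:,2],rcond=None)[0]
    m2=lambda s:(a>-85)&(a<60)&(s*(a+13)>25)&(abs(w[...,0])<24)&(abs(w[...,2]-15)<4)
    e=[np.round(np.percentile(w[m2(s)][:,0],[2,98]),1) if m2(s).sum()>20 else None for s in (-1,1)]
    print('rail seen: n',m.sum(),'x',lo.round(2),hi.round(2),'top z',zt.round(2),'slopes deg',np.degrees(pl[:2]).round(2),'edges right/left',e)
    mr=r*Rt(0).inv(); l=w2rail(p+mr.apply([14-off[0],0,7-off[1]])); cx=(lo+hi)/2
    print('p',p.round(2),'lip rail (meas)',l.round(2),' lip rail corrected',np.round([l[0]-cx,l[1],l[2]-(zt-15)],2))
    return off
E
python3 - <<'E'
from h import *
rel(4,'w4'); lip()
E
```

```text
nose z -48.09 shoulder z -30.93 hook y -44.93 -> off [-1.93 23.99]
rail seen: n 1932 x -16.4 18.03 top z 14.83 slopes deg [ 0.49 -0.05] edges right/left [array([-16.4,  17.8]), array([-16.3,  18.1])]
p [610.95 -76.38  86.71] lip rail (meas) [ 26.41 -13.97  62.03]  lip rail corrected [ 25.6  -13.97  62.19]
t 7.83 lip rail [ 26.17 -14.21  61.66] tilt/roll/yaw [ 2.183e+01 -2.000e-02 -3.000e-02] F [-0.4  0.6 -2.5] M [ 0.06 -0.27  0.03] w 35.9
```

>>> step_arm --rows "0 -.02 .06 0 0 0 1;0 -.04 .12 0 0 0 1;0 -.06 .18 0 0 0 1;0 -.069 .199 0 0 0 1;0 -.069 .199 0 0 0 1"

```text
time: 8.25
tcp_pos: [607.4, -76.0, 40.0]
tcp_rot: [-0.119, -0.609, 0.769, 0.151]
force: [0.3, -0.3, -2.4]
gripper_width: 36.1
```

Run:
```python
from h import *
grab_frame('side');grab_frame('side')
rel(4,'w5'); lip()
```

```text
nose z -48.1 shoulder z -30.94 hook y -44.92 -> off [-1.92 23.98]
rail seen: n 2153 x -14.97 18.13 top z 14.81 slopes deg [ 1.14 -0.04] edges right/left [array([-15. ,  17.9]), array([-14.7,  18.2])]
p [608.73 -76.24  42.39] lip rail (meas) [ 24.14 -14.34  17.69]  lip rail corrected [ 22.56 -14.34  17.88]
t 8.55 lip rail [ 24.23 -14.33  18.55] tilt/roll/yaw [ 2.191e+01 -2.000e-02 -3.000e-02] F [ 1.1 -0.3 -2.9] M [-0.04 -0.3  -0.  ] w 35.7
```

View pics/w5.png

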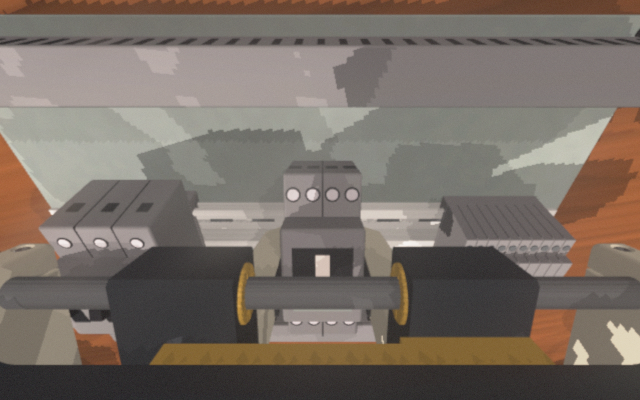

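The wrist view shows the hook end (322,180) just beyond the rail's far edge (row ~205), with breakers and terminals clear of the fingers. I'm lowering to lip height.

>>> step_arm --rows "0 -.005 .013 0 0 0 1;0 -.0105 .026 0 0 0 1;0 -.0105 .026 0 0 0 1;0 -.0105 .026 0 0 0 1;0 -.0105 .026 0 0 0 1"

```text
time: 8.97
tcp_pos: [608.5, -76.2, 36.5]
tcp_rot: [-0.118, -0.61, 0.77, 0.149]
force: [0.9, 0.3, -1.6]
gripper_width: 35.9
```

Run:
```python
from h import *
rel(5); lip()
```

```text
nose z -48.08 shoulder z -30.93 hook y -44.92 -> off [-1.92 24.  ]
rail seen: n 1932 x -10.23 18.16 top z 14.77 slopes deg [ 3.53 -0.07] edges right/left [array([-10.3,  18. ]), array([-10. ,  18.2])]
p [608.52 -76.18  36.63] lip rail (meas) [ 23.91 -14.33  11.92]  lip rail corrected [ 19.95 -14.33  12.15]
t 9.22 lip rail [ 23.9  -14.34  12.49] tilt/roll/yaw [ 2.195e+01 -2.000e-02 -3.000e-02] F [-0.1 -0.4 -2.2] M [-0.06 -0.29 -0.  ] w 35.9
```

>>> step_arm --rows "0 .007 .003 0 0 0 1;0 .014 .0056 0 0 0 1;0 .021 .0084 0 0 0 1;0 .021 .0084 0 0 0 1;0 .021 .0084 0 0 0 1"

```text
time: 9.63
tcp_pos: [604.0, -75.1, 36.6]
tcp_rot: [-0.118, -0.61, 0.77, 0.149]
force: [-1.2, -0.9, -2.3]
gripper_width: 35.7
```

>>> step_arm --rows "0 .003 .001 0 0 0 1;0 .006 .0025 0 0 0 1;0 .009 .0037 0 0 0 1;0 .0093 .0037 0 0 0 1;0 .0093 .0037 0 0 0 1"

```text
time: 10.05
tcp_pos: [602.1, -74.7, 36.6]
tcp_rot: [-0.118, -0.61, 0.77, 0.149]
force: [-0.1, 0.5, -1.8]
gripper_width: 35.7
```

Run:
```python
from h import *
for _ in range(3): grab_frame('side'); lip((-1.92,24))
```

```text
t 10.1 lip rail [ 17.35 -14.31  11.88] tilt/roll/yaw [ 2.196e+01 -2.000e-02 -3.000e-02] F [-0.  -0.7 -1.7] M [ 0.01 -0.29  0.01] w 35.7
t 10.15 lip rail [ 17.38 -14.32  11.89] tilt/roll/yaw [ 2.196e+01 -2.000e-02 -3.000e-02] F [-0.2 -0.7 -2.6] M [-0.01 -0.3  -0.01] w 35.7
t 10.2 lip rail [ 17.39 -14.35  11.91] tilt/roll/yaw [ 2.196e+01 -2.000e-02 -3.000e-02] F [-0.7  1.2 -2.8] M [-0.01 -0.32 -0.02] w 35.8
```

>>> step_arm --rows "0 .003 .001 0 0 0 1;0 .006 .0025 0 0 0 1;0 .007 .0028 0 0 0 1;0 .007 .0028 0 0 0 1;0 .007 .0028 0 0 0 1"

```text
time: 10.62
tcp_pos: [600.7, -74.3, 36.6]
tcp_rot: [-0.118, -0.61, 0.77, 0.149]
force: [-0.0, 1.1, -2.2]
gripper_width: 35.8
```

Run:
```python
from h import *
for _ in range(2): grab_frame('side'); lip((-1.92,24))
```

```text
t 10.67 lip rail [ 15.84 -14.32  11.89] tilt/roll/yaw [ 2.196e+01 -2.000e-02 -3.000e-02] F [ 0.6  0.1 -1.1] M [-0.02 -0.3  -0.03] w 36.0
t 10.72 lip rail [ 15.88 -14.34  11.92] tilt/roll/yaw [ 2.196e+01 -2.000e-02 -3.000e-02] F [ 0.4 -0.5 -2. ] M [-0.01 -0.29  0.03] w 35.5
```

>>> step_arm --rows "0 .002 .001 0 0 0 1;0 .004 .0016 0 0 0 1;0 .006 .0024 0 0 0 1;0 .006 .0024 0 0 0 1;0 .006 .0024 0 0 0 1"

```text
time: 11.13
tcp_pos: [599.4, -74.0, 36.6]
tcp_rot: [-0.118, -0.61, 0.77, 0.149]
force: [-0.2, 0.5, -2.0]
gripper_width: 35.6
```

>>> step_arm --rows "0 .001 -.0025 0 0 0 1;0 .002 -.005 0 0 0 1;0 .002 -.005 0 0 0 1;0 .002 -.005 0 0 0 1;0 .002 -.005 0 0 0 1"

```text
time: 11.55
tcp_pos: [599.4, -74.0, 37.6]
tcp_rot: [-0.118, -0.61, 0.77, 0.149]
force: [0.4, -0.6, -4.0]
gripper_width: 36.0
```

Run:
```python
from h import *
for _ in range(2): grab_frame('side'); lip((-1.92,24))
```

```text
t 11.6 lip rail [ 14.53 -14.32  12.89] tilt/roll/yaw [ 2.196e+01 -2.000e-02 -3.000e-02] F [ 0.8  0.3 -4. ] M [-0.07 -0.43 -0.03] w 36.0
t 11.65 lip rail [ 14.52 -14.31  12.92] tilt/roll/yaw [ 2.196e+01 -2.000e-02 -3.000e-02] F [ 0.4  0.5 -3.9] M [-0.03 -0.36 -0.  ] w 35.9
```

A gentle lift raised the wrist load by 2 N at lip height 12.9, so the lip is under the edge. Next I'll rock down to 15° in the hand.

Run:
```python
from h import *
off=(-1.92,24)
for th in (19,17,15.5,14.5): go(*tool_for(14.55,12.45,-14.3,th,off))
```

```text
row [-0.      0.0033  0.0063] [ 0.0329 -0.0001 -0.0004] mm 1.4 deg 3.0
row [-0.      0.0061  0.0093] [ 0.0551 -0.0001 -0.0004] mm 2.2 deg 5.0
row [-0.      0.0081  0.0116] [ 0.0718 -0.0001 -0.0004] mm 2.8 deg 6.5
row [-0.      0.0094  0.0132] [ 0.0829 -0.0001 -0.0004] mm 3.2 deg 7.5
```

>>> step_arm --rows "0 .001 .003 .01 0 0 1;0 .0022 .005 .022 0 0 1;0 .0033 .0063 .033 0 0 1;0 .0047 .0078 .044 0 0 1;0 .0061 .0093 .055 0 0 1"

```text
time: 12.07
tcp_pos: [597.6, -73.6, 36.6]
tcp_rot: [-0.091, -0.614, 0.775, 0.115]
force: [0.0, 0.1, -1.3]
gripper_width: 35.7
```

>>> step_arm --rows "0 .001 .001 .008 0 0 1;0 .002 .0023 .0167 0 0 1;0 .002 .0023 .0167 0 0 1;0 .002 .0023 .0167 0 0 1"

```text
time: 12.4
tcp_pos: [597.1, -73.5, 36.2]
tcp_rot: [-0.084, -0.615, 0.777, 0.106]
force: [-0.2, -1.1, -1.8]
gripper_width: 36.0
```

Run:
```python
from h import *
for _ in range(2): grab_frame('side'); lip((-1.92,24))
```

```text
t 12.45 lip rail [ 14.62 -14.31  12.53] tilt/roll/yaw [15.51 -0.02 -0.03] F [ 0.   0.6 -2.2] M [-0.02 -0.18 -0.02] w 36.0
t 12.5 lip rail [ 14.66 -14.33  12.46] tilt/roll/yaw [ 1.552e+01 -1.000e-02 -4.000e-02] F [ 0.6 -1.  -1.5] M [ 0.03 -0.16 -0.01] w 36.1
```

>>> step_arm --rows "0 0 0 0 0 0 .1;0 0 0 0 0 0 -.3;0 0 0 0 0 0 -.3;0 0 0 0 0 0 -.3;0 0 0 0 0 0 -.3"

```text
time: 12.92
tcp_pos: [597.2, -73.5, 36.1]
tcp_rot: [-0.084, -0.615, 0.777, 0.106]
force: [-0.2, -0.2, -0.4]
gripper_width: 59.8
```

>>> step_arm --rows "0 0 0 0 0 0 -.3;0 0 -.1 0 0 0 -.3;0 0 -.25 0 0 0 -.3;0 0 -.4 0 0 0 -.3;0 0 -.5 0 0 0 -.3"

```text
time: 13.33
tcp_pos: [624.3, -79.8, 135.2]
tcp_rot: [-0.083, -0.615, 0.777, 0.105]
force: [0.5, -0.4, 0.4]
gripper_width: 60.4
```

Run:
```python
from h import *
grab_frame('side');grab_frame('side')
lip(); im,W,K,M=cam('wrist'); save('w6',im); w=w2rail(W.reshape(-1,3)).reshape(W.shape)
m=(abs(w[...,1]+14)<12)&(abs(w[...,0])<70)&(w[...,2]>45)&(w[...,2]<110)
P=w[m]; print(m.sum())
for lo in range(-60,70,6):
    k=(P[:,0]>=lo)&(P[:,0]<lo+6)
    if k.sum()>5: print(lo+3,k.sum(),np.percentile(P[k,2],[10,50,90]).round(1))
go(rail2w([-19.9,-14.3,85]),Rt(YAW)); print(pose()[0])
```

```text
t 13.43 lip rail [ 43.6  -14.27 112.91] tilt/roll/yaw [ 1.515e+01 -1.000e-02 -3.000e-02] F [ 0.4 -0.4 -1.1] M [-0.05 -0.14  0.02] w 60.5
3055
-27 108 [71.9 72.7 73.3]
-21 180 [70.8 71.6 72.7]
-15 155 [69.1 70.2 71.3]
-3 97 [82.6 83.4 84.2]
3 218 [81.5 82.4 83.4]
9 244 [79.7 81.  81.9]
15 232 [78.  79.  79.9]
21 238 [76.5 77.6 78.7]
27 249 [74.8 75.8 77. ]
33 297 [56.  73.5 75. ]
39 514 [53.5 59.5 72.5]
45 228 [51.5 52.7 53.8]
51 256 [49.6 50.7 52. ]
57 39 [48.7 49.5 50.4]
row [1.000e-04 1.866e-01 2.876e-01] [ 1.706e-01 -1.000e-04 -4.000e-04] mm 68.6 deg 15.4
[623.91780705 -79.78058924 133.59720018]
```

View pics/w6.png

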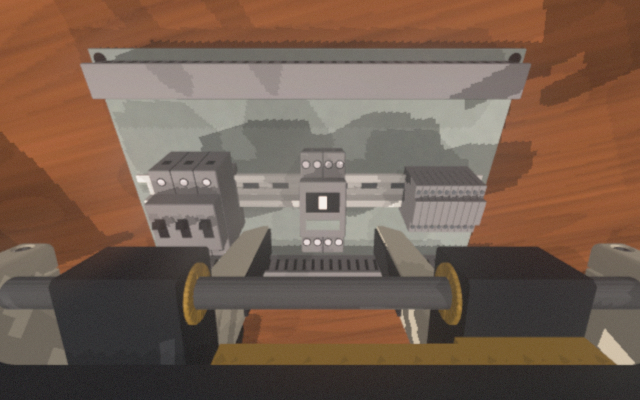

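The contactor rests by itself at about 15° tilt on the rail, at (322,200), between breakers and terminals. I'm closing the fingers and going over its foot-end shoulder.

>>> step_arm --rows "0 .05 0 .04 0 0 .3;0 .13 .05 .09 0 0 1;0 .217 .15 .14 0 0 1;0 .217 .192 .17 0 0 1;0 .217 .192 .17 0 0 1" --force 20

```text
time: 13.9
tcp_pos: [568.5, -66.7, 104.5]
tcp_rot: [-0.003, -0.621, 0.784, 0.003]
force: [0.9, 0.7, 1.0]
gripper_width: 31.8
```

>>> step_arm --rows "0 0 0 0 0 0 1;0 0 0 0 0 0 1;0 0 0 0 0 0 1;0 0 0 0 0 0 1;0 0 0 0 0 0 1"

```text
time: 14.32
tcp_pos: [573.0, -67.8, 107.0]
tcp_rot: [-0.001, -0.621, 0.784, 0.001]
force: [-1.0, 0.4, -0.7]
gripper_width: 1.4
```

```bash
cat >> h.py <<'E'
def tip():
    p,r,s=pose(); f=R.from_euler('z',-YAW,degrees=True).apply(s['force'])
    e=(R.from_euler('z',-YAW,degrees=True)*r*Rt(0).inv()).as_euler('yxz',degrees=True)
    print('t',round(float(s['time']),2),'TCP rail',w2rail(p).round(2),'tilt',e.round(1),'F rail',f.round(1),'w',round(float(s['gripper_width']),1))
E
python3 - <<'E'
from h import *
grab_frame('side'); tip(); go(rail2w([-21,-14.3,76]),Rt(YAW))
E
```

```text
t 14.37 TCP rail [-21.17 -14.29 103.99] tilt [ 0.2 -0.  -0. ] F rail [-0.5 -0.8  0. ] w 0.3
row [ 0.     -0.0014  0.14  ] [ 0.0024 -0.0002 -0.0004] mm 28.0 deg 0.2
```

>>> step_arm --rows "0 0 .06 0 0 0 1;0 0 .11 0 0 0 1;0 0 .14 0 0 0 1;0 0 .145 0 0 0 1;0 0 .145 0 0 0 1"

```text
time: 14.78
tcp_pos: [571.9, -67.6, 77.3]
tcp_rot: [-0.002, -0.621, 0.784, 0.002]
force: [0.6, -0.2, -0.3]
gripper_width: 0.4
```

>>> step_arm --rows "0 0 .003 0 0 0 1;0 0 .006 0 0 0 1;0 0 .009 0 0 0 1;0 0 .011 0 0 0 1;0 0 .011 0 0 0 1"

```text
time: 15.2
tcp_pos: [572.4, -67.6, 76.1]
tcp_rot: [-0.001, -0.621, 0.784, 0.001]
force: [-0.8, 0.2, 2.9]
gripper_width: 0.4
```

>>> step_arm --rows "0 .003 .0025 0 0 0 1;0 .006 .005 0 0 0 1;0 .009 .0075 0 0 0 1;0 .012 .01 0 0 0 1;0 .012 .01 0 0 0 1"

```text
time: 15.62
tcp_pos: [569.7, -67.0, 73.9]
tcp_rot: [-0.001, -0.621, 0.784, 0.002]
force: [-2.7, 0.6, 4.8]
gripper_width: 0.6
```

>>> step_arm --rows "0 .003 .0025 0 0 0 1;0 .006 .005 0 0 0 1;0 .009 .0075 0 0 0 1;0 .012 .01 0 0 0 1;0 .012 .01 0 0 0 1"

```text
time: 16.03
tcp_pos: [567.3, -66.5, 72.0]
tcp_rot: [-0.001, -0.621, 0.784, 0.002]
force: [-2.9, 0.2, 7.0]
gripper_width: 0.5
```

>>> step_arm --rows "0 .003 .0025 0 0 0 1;0 .006 .005 0 0 0 1;0 .009 .0075 0 0 0 1;0 .012 .01 0 0 0 1;0 .012 .01 0 0 0 1"

```text
time: 16.45
tcp_pos: [565.5, -66.0, 70.6]
tcp_rot: [-0.001, -0.621, 0.784, 0.001]
force: [-2.9, 1.0, 10.5]
gripper_width: 0.3
```

>>> step_arm --rows "0 .003 .0025 0 0 0 1;0 .006 .005 0 0 0 1;0 .009 .0075 0 0 0 1;0 .011 .01 0 0 0 1;0 .011 .01 0 0 0 1"

```text
time: 16.87
tcp_pos: [562.9, -65.5, 67.5]
tcp_rot: [-0.001, -0.621, 0.784, 0.001]
force: [-1.0, 0.3, 0.5]
gripper_width: 0.6
```

Run:
```python
from h import *
tip()
```

```text
t 16.87 TCP rail [-31.31 -14.3   64.54] tilt [ 0.2 -0.  -0. ] F rail [-1.1  0.1  0.5] w 0.6
```

>>> step_arm --rows "0 .002 .0025 0 0 0 1;0 .004 .005 0 0 0 1;0 .006 .0075 0 0 0 1;0 .008 .01 0 0 0 1;0 .008 .01 0 0 0 1"

```text
time: 17.28
tcp_pos: [561.4, -65.1, 65.7]
tcp_rot: [-0.001, -0.621, 0.784, 0.001]
force: [-0.6, 0.1, -0.1]
gripper_width: 0.7
```

>>> step_arm --rows "0 .002 .0025 0 0 0 1;0 .004 .005 0 0 0 1;0 .006 .0075 0 0 0 1;0 .008 .01 0 0 0 1;0 .008 .01 0 0 0 1"

```text
time: 17.7
tcp_pos: [559.9, -64.8, 63.8]
tcp_rot: [-0.001, -0.621, 0.784, 0.001]
force: [0.1, -0.1, -0.3]
gripper_width: 0.3
```

Run:
```python
from h import *
grab_frame('side');tip()
```

```text
t 17.75 TCP rail [-34.32 -14.27  60.84] tilt [ 0.2 -0.  -0. ] F rail [-0.4 -0.5  0.2] w 0.5
```

>>> step_arm --rows "0 0 .002 0 0 0 1;0 0 .004 0 0 0 1;0 0 .005 0 0 0 1;0 0 .005 0 0 0 1"

```text
time: 18.08
tcp_pos: [560.1, -64.8, 63.3]
tcp_rot: [-0.001, -0.621, 0.784, 0.001]
force: [-2.2, 0.2, 5.8]
gripper_width: 0.5
```

>>> step_arm --rows "0 0 .001 0 0 0 1;0 0 .002 0 0 0 1;0 0 .003 0 0 0 1;0 0 .003 0 0 0 1"

```text
time: 18.42
tcp_pos: [560.2, -64.8, 63.1]
tcp_rot: [-0.001, -0.621, 0.784, 0.001]
force: [-3.0, 0.9, 10.3]
gripper_width: 0.6
```

>>> step_arm --rows "0 0 .002 0 0 0 1;0 0 .004 0 0 0 1;0 0 .004 0 0 0 1"

```text
time: 18.67
tcp_pos: [560.2, -64.8, 63.0]
tcp_rot: [-0.001, -0.621, 0.784, 0.001]
force: [-6.9, 1.4, 19.3]
gripper_width: 0.3
```

>>> step_arm --rows "0 0 -.02 0 0 0 1;0 .05 -.1 0 0 0 1;0 .15 -.3 0 0 0 1;0 .2 -.45 0 0 0 1;0 .2 -.5 0 0 0 1"

```text
time: 19.08
tcp_pos: [521.5, -55.5, 165.8]
tcp_rot: [0.0, -0.621, 0.784, -0.0]
force: [1.5, -0.2, 1.4]
gripper_width: 1.0
```

Run:
```python
from h import *
grab_frame('side');grab_frame('side');grab_frame('side')
tip(); im,W,K,M=cam('wrist'); save('w7',im); w=w2rail(W.reshape(-1,3)).reshape(W.shape)
m=(abs(w[...,1]+14)<12)&(abs(w[...,0])<70)&(w[...,2]>40)&(w[...,2]<110); P=w[m]
for lo in range(-48,54,6):
    k=(P[:,0]>=lo)&(P[:,0]<lo+6)
    if k.sum()>5: print(lo+3,k.sum(),np.percentile(P[k,2],[10,50,90]).round(1))
for n,z0,z1,y in [('con',48,85,-14),('term',45,56,-124),('brk',50,90,95)]:
    m=(w[...,2]>z0)&(w[...,2]<z1)&(abs(w[...,1]-y)<45)&(abs(w[...,0])<60)
    print(n,m.sum(),np.percentile(w[m],[.5,99.5],axis=0).round(1).tolist(),cv2.minAreaRect(w[m][:,:2].astype(np.float32)))
```

```text
t 19.23 TCP rail [-73.45 -14.22 158.82] tilt [ 0.1 -0.  -0. ] F rail [ 0.8 -0.3 -0.2] w 0.3
-39 169 [58.9 59.8 60.6]
-33 182 [59.3 60.2 61.1]
-27 187 [59.2 59.9 60.9]
-21 170 [59.3 75.5 77.3]
-15 239 [76.3 77.1 78. ]
-9 245 [76.2 77.5 78.3]
-3 246 [76.  77.  77.9]
3 247 [76.6 77.5 78.4]
9 248 [76.6 77.5 78.3]
15 246 [76.3 77.2 78.2]
21 246 [75.9 76.8 77.8]
27 150 [59.1 60.  61. ]
33 228 [59.2 60.1 61.3]
39 235 [59.  60.1 61. ]
45 87 [58.9 59.8 60.7]
con 4664 [[-41.2, -33.1, 58.2], [43.7, 2.5, 78.9]] ((1.3152732849121094, -15.381891250610352), (36.08440399169922, 85.51303100585938), 89.83314514160156)
term 3791 [[-23.2, -153.6, 46.1], [23.4, -94.1, 55.9]] ((0.11243438720703125, -124.08770751953125), (60.66193771362305, 46.85274124145508), 89.91917419433594)
brk 7723 [[-41.9, 67.7, 51.1], [43.1, 121.3, 84.8]] ((0.8013496398925781, 94.97449493408203), (55.161407470703125, 85.95640563964844), 89.90711975097656)
```

View pics/w7.png

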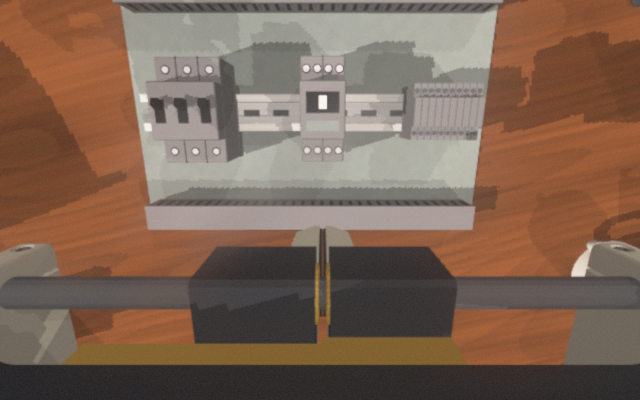

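The wrist view shows the contactor flat on the rail at (322,108), with both shoulders at z=60 above the rail origin, which is the fitted height. Now I'll slide it about 60 mm to the terminals, pushing its breaker-side flank with closed fingers.

>>> step_arm --rows "-.1 -.15 0 0 0 0 1;-.2 -.3 0 0 0 0 1;-.26 -.37 .05 0 0 0 1;-.26 -.37 .15 0 0 0 1;-.26 -.37 .19 0 0 0 1"

```text
time: 19.7
tcp_pos: [604.3, -21.4, 118.7]
tcp_rot: [-0.003, -0.621, 0.784, 0.003]
force: [-0.5, -0.2, -0.6]
gripper_width: 0.5
```

>>> step_arm --rows "0 0 0 0 0 0 1;0 0 .1 0 0 0 1;0 0 .3 0 0 0 1;0 0 .44 0 0 0 1;0 0 .475 0 0 0 1"

```text
time: 20.12
tcp_pos: [602.1, -22.1, 24.4]
tcp_rot: [-0.004, -0.621, 0.784, 0.004]
force: [0.2, 0.6, -0.7]
gripper_width: 0.3
```

Run:
```python
from h import *
grab_frame('side');grab_frame('side');grab_frame('side');tip()
```

```text
t 20.27 TCP rail [-0.07 37.46 26.23] tilt [ 0.2 -0.  -0.1] F rail [-0.1 -0.5 -0.1] w 0.2
```

>>> step_arm --rows ".02 0 0 0 0 0 1;.04 0 0 0 0 0 1;.06 0 0 0 0 0 1;.075 0 0 0 0 0 1;.075 0 0 0 0 0 1"

```text
time: 20.68
tcp_pos: [601.6, -37.3, 29.0]
tcp_rot: [-0.001, -0.621, 0.784, 0.001]
force: [-1.3, -0.5, 0.4]
gripper_width: 0.2
```

>>> step_arm --rows ".008 0 0 0 0 0 1;.016 0 0 0 0 0 1;.024 0 0 0 0 0 1;.032 0 0 0 0 0 1;.04 0 0 0 0 0 1"

```text
time: 21.1
tcp_pos: [599.7, -44.4, 28.4]
tcp_rot: [-0.001, -0.621, 0.784, 0.001]
force: [-0.0, -0.2, 0.6]
gripper_width: 0.3
```

>>> step_arm --rows ".01 0 0 0 0 0 1;.02 0 0 0 0 0 1;.03 0 0 0 0 0 1;.04 0 0 0 0 0 1;.05 0 0 0 0 0 1"

```text
time: 21.52
tcp_pos: [597.3, -54.3, 28.4]
tcp_rot: [-0.001, -0.621, 0.784, 0.001]
force: [-0.5, 0.2, 0.9]
gripper_width: 0.6
```

```bash
cat >> h.py <<'E'
def rows(view=None):
    im,W,K,M=cam('wrist'); tip(); w=w2rail(W.reshape(-1,3)).reshape(W.shape)
    if view: save(view,im)
    m=(w[...,2]>63)&(w[...,2]<80)&(w[...,1]<40)&(w[...,1]>-110)&(abs(w[...,0])<26)
    if m.sum()>30: print('nose',m.sum(),np.percentile(w[m],[.5,99.5],axis=0).round(1).tolist())
    m=(w[...,2]>57)&(w[...,2]<63)&(w[...,1]<40)&(w[...,1]>-130)&(w[...,0]>25)&(w[...,0]<50)
    if m.sum()>30: print('hook shoulder',m.sum(),np.percentile(w[m],[.5,99.5],axis=0).round(1).tolist(),np.median(w[m][:,2]).round(2))
    m=(w[...,2]>45)&(w[...,2]<56)&(w[...,1]<-85)&(w[...,1]>-170)&(abs(w[...,0])<22)
    if m.sum()>30: print('term',m.sum(),np.percentile(w[m],[.5,99.5],axis=0).round(1).tolist())
E
python3 - <<'E'
from h import *
rows('w8')
E
```

```text
t 21.57 TCP rail [-0.43  4.15 25.33] tilt [ 0.2 -0.  -0. ] F rail [0.6 0.2 0.1] w 0.6
nose 2649 [[5.7, -48.9, 63.1], [24.2, 5.8, 78.3]]
hook shoulder 3388 [[25.1, -48.9, 57.4], [44.3, -13.5, 61.7]] 59.96
term 6262 [[-10.0, -152.4, 45.4], [21.9, -93.4, 55.9]]
```

>>> step_arm --rows ".012 0 0 0 0 0 1;.024 0 0 0 0 0 1;.036 0 0 0 0 0 1;.048 0 0 0 0 0 1;.06 0 0 0 0 0 1"

```text
time: 21.98
tcp_pos: [594.5, -66.0, 28.4]
tcp_rot: [-0.001, -0.621, 0.784, 0.001]
force: [0.4, 0.8, 0.8]
gripper_width: 0.2
```

>>> step_arm --rows ".012 0 0 0 0 0 1;.024 0 0 0 0 0 1;.036 0 0 0 0 0 1;.048 0 0 0 0 0 1;.06 0 0 0 0 0 1"

```text
time: 22.4
tcp_pos: [591.8, -77.7, 28.4]
tcp_rot: [-0.001, -0.621, 0.784, 0.001]
force: [0.1, -0.2, 0.2]
gripper_width: 0.5
```

>>> step_arm --rows ".012 0 0 0 0 0 1;.024 0 0 0 0 0 1;.036 0 0 0 0 0 1;.048 0 0 0 0 0 1;.055 0 0 0 0 0 1"

```text
time: 22.82
tcp_pos: [589.3, -88.4, 28.4]
tcp_rot: [-0.001, -0.621, 0.784, 0.001]
force: [-0.1, 0.6, -0.3]
gripper_width: 0.2
```

Run:
```python
from h import *
rows('w9')
```

```text
t 22.87 TCP rail [ -0.46 -30.74  25.35] tilt [ 0.2 -0.  -0. ] F rail [ 0.3  0.3 -0.4] w 0.3
nose 2664 [[5.9, -83.9, 63.2], [24.2, -29.3, 78.5]]
hook shoulder 3379 [[25.1, -83.9, 57.8], [44.3, -48.5, 61.8]] 60.01
term 7274 [[-8.5, -153.4, 47.4], [21.9, -94.1, 55.9]]
```

>>> step_arm --rows ".008 0 0 0 0 0 1;.016 0 0 0 0 0 1;.024 0 0 0 0 0 1;.03 0 0 0 0 0 1;.034 0 0 0 0 0 1"

```text
time: 23.28
tcp_pos: [587.8, -94.9, 28.4]
tcp_rot: [-0.001, -0.621, 0.784, 0.001]
force: [0.4, 0.8, -0.5]
gripper_width: 0.6
```

>>> step_arm --rows ".002 0 0 0 0 0 1;.004 0 0 0 0 0 1;.006 0 0 0 0 0 1;.008 0 0 0 0 0 1;.01 0 0 0 0 0 1"

```text
time: 23.7
tcp_pos: [587.3, -96.7, 28.4]
tcp_rot: [-0.001, -0.621, 0.784, 0.001]
force: [-0.7, -0.3, 0.3]
gripper_width: 0.5
```

>>> step_arm --rows ".001 0 0 0 0 0 1;.002 0 0 0 0 0 1;.003 0 0 0 0 0 1;.004 0 0 0 0 0 1;.005 0 0 0 0 0 1"

```text
time: 24.12
tcp_pos: [587.1, -97.5, 28.4]
tcp_rot: [-0.001, -0.621, 0.784, 0.001]
force: [0.4, 2.8, 0.8]
gripper_width: 0.7
```

Run:
```python
from h import *
rows('w10')
```

```text
t 24.17 TCP rail [ -0.44 -39.98  25.41] tilt [ 0.2 -0.  -0. ] F rail [-0.1  2.5  0.5] w 0.1
nose 2655 [[5.4, -93.3, 63.2], [24.2, -38.7, 78.3]]
hook shoulder 3381 [[25.1, -93.2, 57.4], [44.3, -57.9, 61.7]] 59.98
term 6221 [[-8.5, -153.3, 47.5], [21.8, -100.1, 55.9]]
```

>>> step_arm --rows ".001 0 0 0 0 0 1;.002 0 0 0 0 0 1;.002 0 0 0 0 0 1;.002 0 0 0 0 0 1"

```text
time: 24.5
tcp_pos: [587.1, -97.7, 28.5]
tcp_rot: [-0.001, -0.621, 0.784, 0.001]
force: [0.4, 5.4, 1.6]
gripper_width: 0.6
```

Contact is stiff at about 5 N. I'm backing off and checking.

>>> step_arm --rows "-.02 0 0 0 0 0 1;-.06 0 0 0 0 0 1;-.1 0 0 0 0 0 1;-.1 0 -.1 0 0 0 1;-.1 0 -.25 0 0 0 1"

```text
time: 24.92
tcp_pos: [590.2, -77.3, 76.5]
tcp_rot: [-0.003, -0.621, 0.784, 0.003]
force: [0.1, -0.3, -0.5]
gripper_width: 0.1
```

>>> step_arm --rows "0 .1 -.2 0 0 0 1;0 .2 -.4 0 0 0 1;0 .3 -.5 0 0 0 1;0 .4 -.6 0 0 0 1;0 .4 -.6 0 0 0 1"

```text
time: 25.33
tcp_pos: [513.5, -59.4, 202.6]
tcp_rot: [0.0, -0.621, 0.784, -0.001]
force: [0.1, 0.3, 0.3]
gripper_width: 0.4
```

Run:
```python
from h import *
for _ in range(3): grab_frame('side')
im,W,K,M=cam('wrist'); save('w11',im); tip(); w=w2rail(W.reshape(-1,3)).reshape(W.shape)
m=(w[...,2]>57)&(w[...,2]<80)&(w[...,1]<-30)&(w[...,1]>-110)&(abs(w[...,0])<50)
print('con',np.percentile(w[m],[.5,99.5],axis=0).round(1).tolist(),cv2.minAreaRect(w[m][:,:2].astype(np.float32)))
for sg in (1,-1):
    k=m&(sg*w[...,0]>28)&(sg*w[...,0]<41)&(w[...,2]<65); print('shoulder z',sg,np.median(w[k][:,2]).round(2))
m=(w[...,2]>46)&(w[...,2]<55)&(w[...,1]<-98)&(w[...,1]>-170)&(abs(w[...,0])<30)
print('term',np.percentile(w[m],[.5,99.5],axis=0).round(1).tolist(),cv2.minAreaRect(w[m][:,:2].astype(np.float32)))
for n,x,y,z,r in [('spare',432,308,45,60),('bracket',537,457,20,40)]:
    im2,W2,_,_=cam('top'); W0=np.load('top.npz')['W']; rect(W0,x,y,z,85,r,r); rect(W2,x,y,z,85,r,r)
```

```text
t 25.53 TCP rail [-79.64 -20.17 194.77] tilt [ 0.3 -0.  -0. ] F rail [ 0.3 -0.1 -0.2] w 0.6
con [[-40.8, -93.4, 57.8], [43.3, -57.7, 79.0]] ((1.174407958984375, -75.89168548583984), (36.581050872802734, 86.33775329589844), 89.8528823852539)
shoulder z 1 60.13
shoulder z -1 60.05
term [[-23.9, -153.6, 46.8], [23.6, -99.8, 55.0]] ((-0.17660903930664062, -126.22191619873047), (55.7046012878418, 47.847503662109375), 89.4935531616211)
((434.8795471191406, 307.9275207519531), (20.382568359375, 85.41329193115234), 67.52568054199219) 219 [60.8849024  74.46043236]
((435.0953369140625, 308.4412841796875), (19.94420623779297, 85.18757629394531), 68.69993591308594) 219 [61.21706361 74.40698173]
((535.258056640625, 456.03790283203125), (43.87382888793945, 10.107087135314941), 8.076648712158203) 61 [29.58709007 34.56018529]
((535.801025390625, 456.46832275390625), (43.4548225402832, 11.851825714111328), 6.699120044708252) 62 [28.60655259 32.98204362]
```

View pics/w11.png

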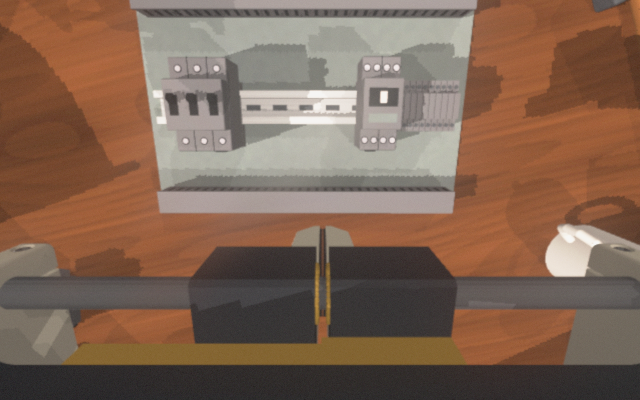

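The contactor at (380,103) stands flat against the terminals at (432,105). The centres are about 48 mm apart and both shoulders are at z≈60. I'm handing in.

```bash
python3 -c "
from bench import sign_off; print(sign_off())"
```

```text
the job is handed in; nothing more can be done
None
```

The contactor is clipped flat on the rail and stands against the terminals. I handed the job in about 26 s into the 72 s limit.

- **Hook:** I gripped the grey contactor, tilted it 22° and passed the lip under the rail's far edge. A slight lift added about 2 N to the wrist load, which showed the lip was under the edge.
- **Rock down:** I lowered it to about 15° in the hand and let go. Then I pressed on the foot-end shoulder. The force rose to about 10.5 N and fell to nearly nothing as the ramp passed the edge. A final press reached about 19 N.
- **Slide:** I pushed it about 60 mm along the rail until it met the terminals. That contact was firm at about 5 N, and I backed the arm off.

**Last checks:**
- **Seating:** Both shoulders measure about 60 mm above the rail's underside, which is the fitted height. I could not see the sprung foot itself; that it clicked in is inferred from the flat seating.
- **Spacing:** The contactor and terminals are about 48 mm apart, taken from the terminals' far edge. A direct fit of the terminals gave about 50 mm, because my cut-off clipped the side nearest the contactor.
- **Other items:** The spare module and end bracket are where they were, within the camera's accuracy. I did not re-measure the screwdriver and hammer, but the arm never came down near them.

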